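Switch the test console and hold a sprung probe on its ringed contact

ROBOT

A 7-joint arm with a two-finger parallel gripper is mounted at the origin on a cart in front of the work surface, level with it; the furniture and walls round the work are solid. World frame = base frame: x ahead of the robot, y to its left, z up, the work surface at z = 0. Lengths are in m, angles in rad, forces in N, time in s.
With the tool pointing down it reaches from about 0.425 to 0.8 m from the base axis. Payload 8.3 kg.
Tool frame: the origin (TCP) lies between the finger pads; the fingertips stand 14 mm ahead of it and the grasp point (between the pads) lies 5 mm behind it; z points along the fingers, y is the line along which they close (so a half turn about z gives the same grasp; the last joint's range is limited). The gripper opens to 85 mm and grips with 20 to 120 N. Pads are 22 mm wide; open, the fingers measure 114 mm over their backs; the gripper's body (76 mm by 85 mm) begins 54 mm behind the grasp point. The pads swing forward as they close: fully open they stand 13 mm farther back than shut.
Start: joints at [-1.275, 0.383, 0.016, 1.37, -0.006, 1.388, -0.046], TCP at [0.219, 0.585, 0.245] pointing down, gripper open.
Joint ranges: [-2.95, 2.95], [-0.25, 2.06], [-1.52, 1.56], [0.18, 2.33], [-1.44, 4.58], [0.02, 2.06], [-3.01, 3.01]. Speed limits (rad/s): [2.39, 2.39, 3.01, 3.01, 3.14, 3.14, 3.14].

INTERFACE

Orientations are given as a unit quaternion [x, y, z, w].
In Python, from rig import arm gives the robot as it stands.
- The arm moves only by the tool jog_arm, called after "Request:" as a command line: name --argument value ..., lists and objects as JSON in quotes. Schema: {"type":"object","properties":{"increments":{"type":"object","properties":{"finger_gap":{"type":"array","items":{"type":"number"},"minItems":1,"maxItems":12},"x":{"type":"array","items":{"type":"number"},"minItems":1,"maxItems":12},"y":{"type":"array","items":{"type":"number"},"minItems":1,"maxItems":12},"z":{"type":"array","items":{"type":"number"},"minItems":1,"maxItems":12},"rx":{"type":"array","items":{"type":"number"},"minItems":1,"maxItems":12},"ry":{"type":"array","items":{"type":"number"},"minItems":1,"maxItems":12},"rz":{"type":"array","items":{"type":"number"},"minItems":1,"maxItems":12}},"additionalProperties":false,"required":["finger_gap","x","y","z","rx","ry","rz"]},"clamp_n":{"type":"number"},"only":{"type":"string"},"quiet":{"type":"boolean"},"lines":{"type":"string"}},"required":["increments"],"additionalProperties":false}. increments is an object with one list for each field, all of the same length, 1 to 12, a row being the entries at one place: finger_gap (the finger opening in m), x, y, z (the shift in shares of the most that a row can go, 1 being 62.5 mm), rx, ry, rz (a rotation vector in shares of 2 rad (1.0 is 2 rad)); each row shifts and turns the commanded pose from where the row before left it, along the tool's axes as they then stand; what a row does not reach is not made up. A row lasts 1/8 s, in which the tool goes at most 0.0625 m and 0.188 rad, less where a joint would pass 70% of its speed; a pose out of reach is approached as far as the arm can. The fingers move at their own pace and stop on an object; clamp_n is the grip in N (left out, the last holds). Time passes only in rows, so rows that do not move let the fingers close. The tool returns the time, the measured TCP pose, the force, the opening and the grip force at its end. only (a regular expression) keeps the lines of the reply that match it, lines (a string "A,B") keeps lines A to B, and quiet returns only ok. Shift and turn numbers lie between -1 and 1, and a call with a number outside is refused. Input that does not fit is refused with a message, and nothing moves.
- arm.observe(): the state, without advancing time (a new reading comes with each control period).
- arm.camera(name): name is "scene" or "top" or "wrist"; returns a dict with "color" (400x640x3 uint8, red, green, blue), "range_z" (400x640 float32, m along the optical axis (not along the pixel's ray), 0 where there is no reading), "vertical_fov" (degrees; the focal length in pixels is half the picture's height over the tangent of half this angle, whatever the lens; pixels are square), "cx", "cy" (the principal point, pixels), "dist_coeffs" ([k1, k2, p1, p2, k3] as OpenCV has them; the pictures are not rectified), "view" (4x4, takes a point from world to camera coordinates). Camera axes: x right, y down, z forward; pixel columns grow to the right and rows downward; lengths in m; the calibration is good to about 2 mm. A picture is of the moment at which its call begins.
- arm.finish_job(): hands the job in; it is judged then, once.
The state is a dict: "time": time; "q": joint angles; "joint_velocities": joint speeds; "tau": joint torques, N m; "tcp_pos": TCP position; "tool_rot": TCP orientation; "ft_force": force on the tool from outside, world axes, zero at the start; "ft_torque": the same for the moment, N m; "gripper_width": finger opening in m; "gripper_force": force on a finger pad.
Only numpy, scipy, OpenCV 4.12 (cv2) and the standard library are available. Lean on these libraries where they do the work, as an engineer would, in place of code of your own. Each camera call takes 0.05 s, during which the arm holds its last target. There are 200 camera calls.

TASK

Turn the knob on the test console clockwise until it clicks over into its second position. Then lift the sprung probe out of its stand and hold its tip on the contact pad inside the raised ring, square to the console's sloping panel, with light pressure so that the sprung pin is about half pushed in. Finish while still holding it there; touch neither of the bare pads with the probe and leave the other things on the bench where they are.

Things in the scene. Friction and masses are not known exactly. Their poses are not given: they have to be found in the camera images.
- console: Fixed grey test console, 195 x 170 mm. Origin: on the bench below it, x to its back, y left, z up; place and yaw vary. Front deck x -90 to -5 mm, 30 mm high, with the knob at (-52, 0). Behind it an aluminium panel rises to the back at 20 degrees from level, from z 30 mm at x -10 to z 66 at x 90. Three round pads on the panel at x 40, y -44, 0 and 44 mm.
- panel: The sloping panel of the console, 106 x 170 mm. Origin: centre of its surface; z is square to the surface, pointing out (up, leaning 20 degrees to the console's front), y to the console's left.
- knob_grip (a point): Point on the knob's vertical axis, 52 mm above the bench. The knob is a black bar 42 mm long, 11 wide, 28 high (38 to 66 mm above the bench) on a round skirt 42 mm in diameter, 8 mm high, on the deck. At joint value 0 the bar lies along the console's x axis, its white pointer line toward the console's front.
- knob (a joint): Angle of the knob (rad), 0 at the first position, growing clockwise seen from above, stop at 1.1 (63 degrees). A sprung detent resists with about 0.12 N m, its crest is at 0.55; past it the knob snaps on toward 1.1 and stays there.
- pad_ringed_c (a point): Centre of the top of the wanted contact: a flat brass disc 13 mm in diameter, top 3 mm proud of the panel, inside a raised steel ring (inner diameter 16 mm, outer 23 mm, 6 mm proud of the panel). It can be at any of the three pad places.
- pad_ringed: The wanted contact with its ring; origin on the panel's surface at its centre.
- pad_bare_a: A bare contact: the same brass disc without a ring; origin on the panel's surface at its centre. Not to be touched with the probe.
- pad_bare_b: The other bare contact, like the first. Not to be touched with the probe.
- stand: Fixed grey block, 60 x 60 x 60 mm, with an upright hole of 12.5 mm diameter in the middle of its top, in which the probe hangs. Origin: centre of its underside.
- probe: Loose sprung probe, about 80 g, upright in the stand, pin down. Origin: lower end of its steel nose; z up its axis. Nose 10 mm diameter, z 0 to 34 mm; black collar 24 mm diameter, 34 to 40 (rests on the stand, so the origin starts 26 mm above the bench); square aluminium handle 14 x 14 mm, faces square to its x and y, 40 to 102; cap to 106. The pin sticks out 18 mm below the origin.
- probe_handle (a point): Point on the probe's axis in the middle of the handle, 75 mm above the probe's origin: where to grip it.
- probe_tip (a point): Lowest point of the pin's round tip (ball of 5 mm diameter), 18 mm below the probe's origin when not pressed.
- probe_pin (a joint): How far the pin is pushed in (m): 0 out, 0.012 fully in. Spring: 0.5 N to start it, then 0.25 N for each mm (2 N at 6 mm).
- adaptor_2: Bystander: white coaxial adaptor 20 x 49 x 20 mm lying between the console and the stand; leave alone.
- short_n: Bystander: white coaxial cap 18 x 21 x 18 mm; leave alone.
- filter_board: Bystander: small green circuit board 40 x 84 x 11 mm; leave alone.
There are look-alikes about, which are no part of the job. Several things look just like the stand: the one meant starts farthest from the robot's base.

How it is judged:
By the outcome, as a careful person would: the job done as asked, in the order asked, and still so for the second after the job is handed in, while the arm keeps its last pose, push and grip.
It also fails if it takes over 54 s, if anything falls off the work surface, if the arm or the gripper's body presses on something with over 40 N, if the wrist force passes 120 N, or if a joint passes its speed limit or range.

## Working session

There is one attempt and no reset: what is moved stays moved. The work goes in short steps, Python scripts to look and compute and a tool call to move; the robot and the scene stay as the last step left them, time stands still between calls to the robot, and variables do not carry over. Pictures are saved under pics/ and viewed, at most 10 in all, crops included, and the job is handed in when it is done.

```bash
ls; mkdir -p pics; cat > h.py <<'E'
import numpy as np, cv2
from rig import arm
from scipy.spatial.transform import Rotation as R
def K(c):
    f=200/np.tan(np.radians(c["vertical_fov"])/2)
    return np.array([[f,0,c["cx"]],[0,f,c["cy"]],[0,0,1]])
def rays(c,uv):
    p=cv2.undistortPoints(np.array(uv,float).reshape(-1,1,2),K(c),np.array(c["dist_coeffs"],float)).reshape(-1,2)
    V=np.array(c["view"]); d=np.c_[p,np.ones(len(p))]@V[:3,:3]
    return -V[:3,:3].T@V[:3,3], d
def onplane(c,uv,z,n=(0,0,1)):
    n=np.array(n,float); o,d=rays(c,uv)
    p0=z if np.ndim(z) else np.array([0,0,z])
    return o+d*(((p0-o)@n)/(d@n))[:,None]
def cloud(c):
    v,u=np.mgrid[0:400,0:640]; o,d=rays(c,np.c_[u.ravel(),v.ravel()])
    return (o+d*c["range_z"].reshape(-1,1)).reshape(400,640,3)
def save(c,n): cv2.imwrite(f"pics/{n}.png",c["color"][...,::-1])
E
python3 - <<'E'
from h import *
import pickle
for n in("scene","top"):
    c=arm.camera(n); save(c,n+"0"); pickle.dump(c,open(n+"0.pkl","wb"))
    print(n,np.round(rays(c,[[320,200]]),3),c["vertical_fov"])
print(arm.observe())
E
```

```text
picsTraceback (most recent call last):
  File "<stdin>", line 5, in <module>
    return _wrapfunc(a, 'round', decimals=decimals, out=out)
    return _wrapit(obj, method, *args, **kwds)
    conv = _array_converter(obj)
ValueError: setting an array element with a sequence. The requested array has an inhomogeneous shape after 1 dimensions. The detected shape was (2,) + inhomogeneous part.
```

View pics/scene0.png

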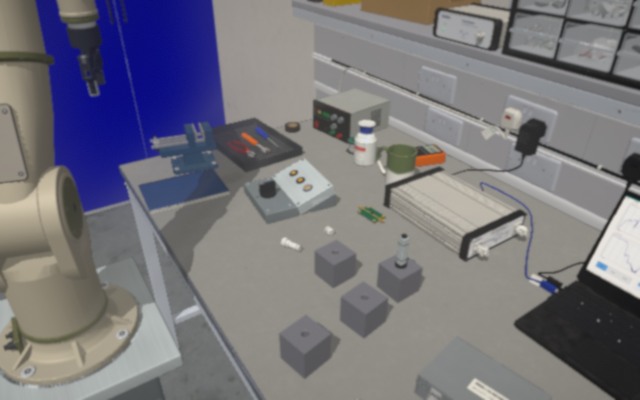

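The scene view shows the console at about (290,188), with the knob at (267,188) and the pads along (295-308,172-188). The probe stands in the stand at (402,262), with three look-alike blocks around it.

```bash
python3 - <<'E'
from h import *
import pickle
for n in("scene","top"):
    c=arm.camera(n); save(c,n+"1"); pickle.dump(c,open(n+"0.pkl","wb"))
    o,d=rays(c,[[320,200]]); print(n,o.round(3),d.round(3),c["vertical_fov"],c["dist_coeffs"])
    # upscale crop of the top
o=arm.observe(); print(o["time"],o["tcp_pos"],o["tool_rot"],o["ft_force"])
E
```

```text
scene [ 0.049 -0.738  0.642] [[ 0.471  0.709 -0.526]] 46.404288775788345 [-0.00713762  0.          0.          0.          0.        ]
top [ 0.444 -0.025  0.996] [[ 0.079  0.033 -0.996]] 57.35399576756207 [-0.03806165  0.          0.          0.          0.        ]
0.15 [0.21930789 0.58488046 0.24448229] [ 1.78424473e-01  9.83953311e-01 -7.55288165e-04 -1.33689284e-04] [ 0.11220235  0.30189638 -0.64411521]
```

View pics/top1.png

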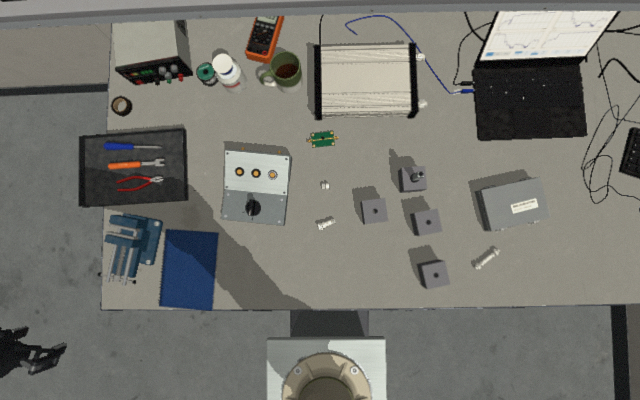

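Top view: console at (256,187), knob (254,207), pads near (239,172), (256,173) and (273,174). The probe is at about (417,176). I'll compute first estimates and view an enlarged crop of the console.

```bash
python3 - <<'E'
from h import *
import pickle
c=pickle.load(open("top0.pkl","rb"))
cr=c["color"][140:235,210:300][...,::-1]; b=cv2.resize(cr,None,fx=5,fy=5,interpolation=cv2.INTER_CUBIC)
cr=c["color"][150:245,380:470][...,::-1]; b2=cv2.resize(cr,None,fx=3,fy=3,interpolation=cv2.INTER_CUBIC)
out=np.zeros((475,720,3),np.uint8); out[:,:450]=b; out[:285,450:]=b2; cv2.imwrite("pics/crop.png",out)
P=cloud(c); Z=P[...,2]
# panel
m=np.zeros((400,640),bool); m[150:195,222:294]=1
q=P[m]; q=q[(q[:,2]>.034)&(q[:,2]<.07)]
A=np.c_[q[:,:2],np.ones(len(q))]; s,*_=np.linalg.lstsq(A,q[:,2],rcond=None)
for i in range(3):
  r=q[:,2]-A@s; k=abs(r)<.003; s,*_=np.linalg.lstsq(A[k],q[k,2],rcond=None)
n=np.array([-s[0],-s[1],1]);n/=np.linalg.norm(n); print("panel n",n,np.degrees(np.arccos(n[2])),"yaw",np.degrees(np.arctan2(s[1],s[0])),q[k].mean(0),k.mean())
# console outline
mm=((Z>.02)&(Z<.08)).astype(np.uint8); w=np.zeros_like(mm); w[140:235,210:300]=mm[140:235,210:300]
cs=max(cv2.findContours(w,0,1)[0],key=cv2.contourArea).reshape(-1,2)
p=P[cs[:,1],cs[:,0],:2].astype(np.float32); print("console rect",cv2.minAreaRect(p))
kn=P[140:235,210:300].reshape(-1,3); kn=kn[(kn[:,2]>.058)]; col=c["color"][140:235,210:300].reshape(-1,3)[P[140:235,210:300].reshape(-1,3)[:,2]>.058]
d=col.max(1)<70; print("knob",d.sum(),cv2.minAreaRect(kn[d][:,:2].astype(np.float32)),kn[d].mean(0))
pr=P[150:200,390:440].reshape(-1,3); pr=pr[pr[:,2]>.08]; print("probe",len(pr),pr.mean(0),pr[:,2].max())
w=np.zeros_like(mm); w[155:200,390:435]=((Z>.045)&(Z<.07))[155:200,390:435]
v,u=np.nonzero(w); print("stand",cv2.minAreaRect(P[v,u,:2].astype(np.float32)))
E
```

```text
panel n [-0.33091961  0.04038472  0.9427944 ] 19.473736896005036 yaw -6.957848248875998 [0.59907209 0.17415983 0.05074594] 0.8374220374220375
console rect ((0.5635578036308289, 0.1787755936384201), (0.17163676023483276, 0.19983717799186707), 83.29222869873047)
knob 64 ((0.46613794565200806, 0.08827012777328491), (0.2273491770029068, 0.03792102634906769), 69.35706329345703) [0.50348258 0.18141611 0.07940663]
probe 88 [ 0.54938226 -0.20057386  0.25581626] 0.9960421855880143
stand ((0.5705981850624084, -0.23660272359848022), (0.060352154076099396, 0.061644360423088074), 3.610203266143799)
```

View pics/crop.png

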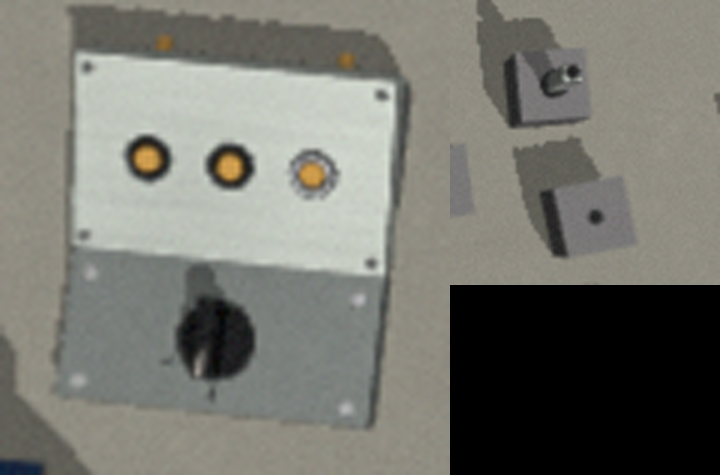

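The ringed pad is the console's right one (crop (312,173)), and the knob pointer is at the first position. I'll move above the console for a close wrist view.

Units first: shifts go in shares of 62.5 mm and turns go in shares of 2 rad. So -0.0406 m is -0.6496, -0.0281 m is -0.4496, -0.1185 rad / 2 = -0.0593.

Request:
jog_arm --increments '{"finger_gap":[0.085, 0.085, 0.085, 0.085, 0.085, 0.085, 0.085, 0.085, 0.085, 0.085, 0.085, 0.085], "x":[-0.6496, -0.6496, -0.6496, -0.6496, -0.6496, -0.6496, -0.6496, -0.6496, -0.6496, -0.6496, 0, 0], "y":[-0.4496, -0.4496, -0.4496, -0.4496, -0.4496, -0.4496, -0.4496, -0.4496, -0.4496, -0.4496, 0, 0], "z":[0, 0, 0, 0, 0, 0, 0, 0, 0, 0, 0, 0], "rx":[0, 0, 0, 0, 0, 0, 0, 0, 0, 0, 0, 0], "ry":[0, 0, 0, 0, 0, 0, 0, 0, 0, 0, 0, 0], "rz":[0, 0, 0, 0, 0, 0, 0, 0, 0, 0, -0.0593, -0.0593]}'

```text
time: 1.65
tcp_pos: [0.5011, 0.1787, 0.2449]
tool_rot: [0.06, 0.998, -0.0, -0.0]
ft_force: [0.1, 0.5, 0.0]
gripper_width: 0.085
gripper_force: 0.0
```

```bash
python3 - <<'E'
from h import *
import pickle
c=arm.camera("wrist"); save(c,"w1"); pickle.dump(c,open("w1.pkl","wb"))
o,d=rays(c,[[320,200]]); print(o.round(3),d.round(3),c["vertical_fov"],arm.observe()["q"])
E
```

```text
[0.423 0.188 0.374] [[ 0.323 -0.024 -0.946]] 59.482802583860035 [-0.66774532  0.18226548  0.3054536   1.63862478 -0.0560955   1.3300789
  1.10418836]
```

View pics/w1.png

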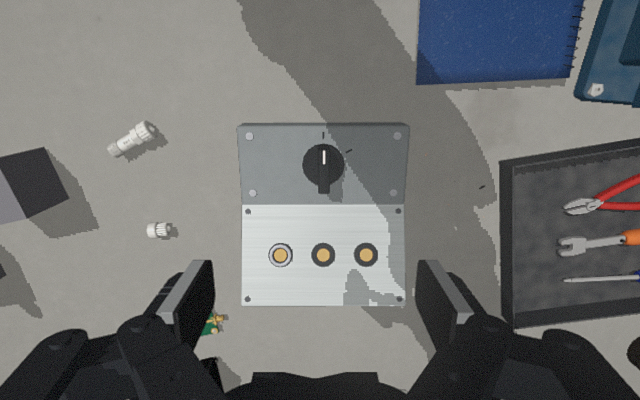

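Wrist view: knob at (323,163) with its pointer at the front tick, ringed pad at (281,255), bare pads at (323,255) and (366,255).

```bash
cat > cons.py <<'E'
from h import *
def gold(c,box):
    hsv=cv2.cvtColor(c["color"],cv2.COLOR_RGB2HSV); m=cv2.inRange(hsv,(8,90,110),(25,255,255))
    w=np.zeros_like(m); x0,x1,y0,y1=box; w[y0:y1,x0:x1]=m[y0:y1,x0:x1]
    n,l,st,ce=cv2.connectedComponentsWithStats(w); k=[i for i in range(1,n) if st[i,4]>8]
    return ce[k],st[k,4]
def pose(c,box):
    ce,a=gold(c,box); p=onplane(c,ce,.051)[:,:2]; p=p[np.argsort(-p[:,1])]
    d=p[0]-p[-1]; ey=d/np.linalg.norm(d); ex=np.array([ey[1],-ey[0]])
    o=p.mean(0)-.03897*ex
    return o,ex,ey,p,a
E
python3 - <<'E'
from cons import *
import pickle
for n,b in(("w1",(255,390,235,280)),("top0",(225,290,160,185)),("scene0",(280,325,160,200))):
    c=pickle.load(open(n+".pkl","rb")); o,ex,ey,p,a=pose(c,b)
    print(n,"org",o.round(4),"yaw",np.degrees(np.arctan2(ex[1],ex[0])).round(2),"knob",(o-.052*ex).round(4),p.round(4).tolist(),a)
c=pickle.load(open("w1.pkl","rb"))
g=c["color"].max(2); m=np.zeros_like(g); m[135:205,290:355]=(g[135:205,290:355]<75)*255
ct=max(cv2.findContours(m,0,1)[0],key=cv2.contourArea); (x,y),r=cv2.minEnclosingCircle(ct); print("dark",x,y,r,onplane(c,[[x,y]],.038))
ys,xs=np.nonzero((c["color"].min(2)>150)[145:170,310:340]); print("line",onplane(c,np.c_[xs+310,ys+145],.066).mean(0),len(xs), xs.mean()+310,ys.min()+145,ys.max()+145)
# probe/stand from top & scene
c=pickle.load(open("top0.pkl","rb"));P=cloud(c)
q=P[150:200,390:440].reshape(-1,3); q=q[(q[:,2]>.09)&(q[:,2]<.2)]; print("probe",len(q),np.median(q,0),q[:,2].max())
q=P[155:200,395:435].reshape(-1,3); q=q[(q[:,2]>.057)&(q[:,2]<.063)]; print("standtop",cv2.minAreaRect(q[:,:2].astype(np.float32)),len(q))
E
```

```text
w1 org [0.5532 0.1802] yaw -6.55 knob [0.5016 0.1862] [[0.597, 0.2194], [0.592, 0.1758], [0.5869, 0.1321]] [141 138 142]
top0 org [0.5539 0.1802] yaw -7.2 knob [0.5023 0.1867] [[0.5981, 0.2189], [0.5926, 0.1753], [0.5871, 0.1318]] [22 21 20]
scene0 org [0.5536 0.1978] yaw -6.29 knob [0.5019 0.2035] [[0.5948, 0.2153], [0.59, 0.1718]] [16 18]
dark 323.00762939453125 168.5916748046875 24.913740158081055 [[0.50519094 0.18595258 0.038     ]]
line [0.48783508 0.18773936 0.066     ] 26 323.5 151 163
probe 64 [ 0.56949242 -0.23262275  0.12681974] 0.1342206934532374
standtop ((0.5706348419189453, -0.23674064874649048), (0.06056869029998779, 0.0609256736934185), 3.0163650512695312) 406
```

Converted, 0.045 m is 0.72, 0.03 m is 0.48.

Request:
jog_arm --increments '{"finger_gap":[0.045, 0.045, 0.045, 0.045, 0.045, 0.045, 0.0, 0.0, 0.0, 0.0], "x":[0, 0, 0, 0, 0, 0, 0, 0, 0, 0], "y":[0.1264, 0, 0, 0, 0, 0, 0, 0, 0, 0], "z":[0.48, 0.72, 0.72, 0.64, 0.464, 0, 0, 0, 0, 0], "rx":[0, 0, 0, 0, 0, 0, 0, 0, 0, 0], "ry":[0, 0, 0, 0, 0, 0, 0, 0, 0, 0], "rz":[0, 0, 0, 0, 0, 0, 0, 0, 0, 0]}' --clamp_n 40

```text
time: 2.95
tcp_pos: [0.5028, 0.1868, 0.0581]
tool_rot: [0.061, 0.998, 0.0, 0.001]
ft_force: [-2.4, -3.3, 5.6]
gripper_width: 0.0103
gripper_force: 41.4
```

Converted, 0.14 rad / 2 = 0.07.

Request:
jog_arm --increments '{"finger_gap":[0, 0, 0, 0, 0, 0, 0, 0, 0], "x":[0, 0, 0, 0, 0, 0, 0, 0, 0], "y":[0, 0, 0, 0, 0, 0, 0, 0, 0], "z":[0, 0, 0, 0, 0, 0, 0, 0, 0], "rx":[0, 0, 0, 0, 0, 0, 0, 0, 0], "ry":[0, 0, 0, 0, 0, 0, 0, 0, 0], "rz":[0.06, 0.07, 0.07, 0.07, 0.07, 0.07, 0.07, 0.07, 0]}'

```text
time: 4.08
tcp_pos: [0.5023, 0.186, 0.0581]
tool_rot: [0.575, 0.818, -0.0, 0.0]
ft_force: [-4.6, -7.0, 10.6]
gripper_width: 0.01
gripper_force: 42.0
```

Converted, -0.06 m is -0.96, -0.058 m is -0.928.

Request:
jog_arm --increments '{"finger_gap":[0.045, 0.045, 0.045, 0.045, 0.045, 0.045, 0.045], "x":[0, 0, 0, 0, 0, 0, 0], "y":[0, 0, 0, 0, 0, 0, 0], "z":[0, 0, -0.32, -0.8, -0.96, -0.928, 0], "rx":[0, 0, 0, 0, 0, 0, 0], "ry":[0, 0, 0, 0, 0, 0, 0], "rz":[0, 0, 0, 0, 0, 0, 0]}'

```text
time: 4.95
tcp_pos: [0.5044, 0.1883, 0.2497]
tool_rot: [0.574, 0.819, 0.005, 0.002]
ft_force: [-0.3, 0.6, -1.0]
gripper_width: 0.045
gripper_force: 0.0
```

```bash
python3 - <<'E'
from h import *
c=arm.camera("wrist"); save(c,"w2")
E
```

Request:
jog_arm --increments '{"finger_gap":[0.085, 0.085, 0.085, 0.085, 0.085, 0.085, 0.085, 0.085, 0.085, 0.085], "x":[-0.7472, -0.7472, -0.7472, -0.7472, -0.7472, -0.7472, -0.7472, -0.7472, -0.7472, 0], "y":[-0.1408, -0.1408, -0.1408, -0.1408, -0.1408, -0.1408, -0.1408, -0.1408, -0.1408, 0], "z":[0, 0, 0, 0, 0, 0, 0, 0, 0, 0], "rx":[0, 0, 0, 0, 0, 0, 0, 0, 0, 0], "ry":[0, 0, 0, 0, 0, 0, 0, 0, 0, 0], "rz":[0, 0, 0, 0, 0, 0, 0, 0, 0, 0]}'

```text
time: 6.25
tcp_pos: [0.5693, -0.2395, 0.2423]
tool_rot: [0.577, 0.817, -0.002, -0.001]
ft_force: [0.2, 0.1, -1.4]
gripper_width: 0.0852
gripper_force: 0.0
```

```bash
python3 - <<'E'
from h import *
import pickle
c=arm.camera("wrist"); save(c,"w3"); pickle.dump(c,open("w3.pkl","wb"))
a=cv2.imread("pics/w2.png");b=cv2.imread("pics/w3.png")
cv2.imwrite("pics/w23.png",np.hstack([cv2.resize(a,(400,250)),cv2.resize(b,(400,250))]))
cv2.imwrite("pics/w3b.png",cv2.resize(b,(800,500)))
E
```

```text
(no output)
```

View pics/w23.png

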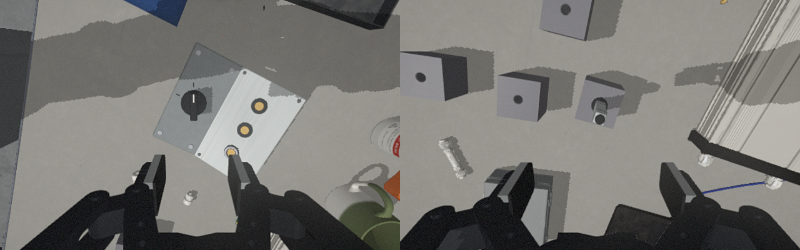

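View pics/w3b.png

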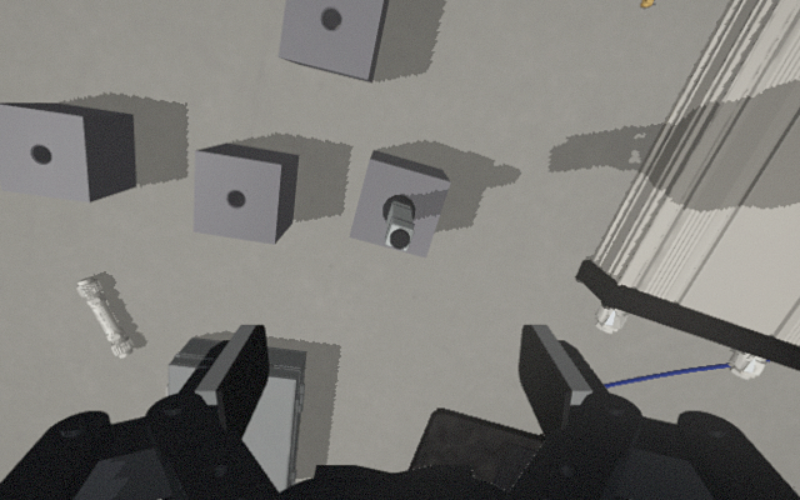

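The left frame shows the knob pointer now at the second tick (193,85). In the right frame the probe cap is at (400,238) and its collar at (398,210). I'll measure the cap and the handle yaw.

```bash
python3 - <<'E'
from h import *
import pickle
c=pickle.load(open("w3.pkl","rb")); im=c["color"]
x0,y0=295,145
cr=im[y0:y0+65,x0:x0+55]; 
cv2.imwrite("pics/pr.png",cv2.resize(cr[...,::-1],None,fx=9,fy=9,interpolation=cv2.INTER_CUBIC))
m=np.zeros(im.shape[:2],np.uint8); m[180:202,308:332]=(im.max(2)<75)[180:202,308:332]*255
ct=max(cv2.findContours(m,0,1)[0],key=cv2.contourArea); (x,y),r=cv2.minEnclosingCircle(ct); print(x,y,r,onplane(c,[[x,y]],.132))
P=cloud(c); q=P[140:215,285:350].reshape(-1,3)
t=q[(q[:,2]>.122)&(q[:,2]<.14)]; print("top",len(t),cv2.minAreaRect(t[:,:2].astype(np.float32)),np.median(t[:,2]))
t=q[(q[:,2]>.0575)&(q[:,2]<.0625)]; print("stand",cv2.minAreaRect(t[:,:2].astype(np.float32)))
o=arm.observe(); print(R.from_quat(o["tool_rot"]).as_matrix().round(3), o["q"].round(2))
E
```

```text
319.4756164550781 190.69512939453125 7.713064193725586 [[ 0.57091421 -0.23489902  0.132     ]]
top 388 ((0.5710188746452332, -0.23534855246543884), (0.014093920588493347, 0.01382738072425127), 0.3344343304634094) 0.13093232860492038
stand ((0.5710218548774719, -0.2361876368522644), (0.059872351586818695, 0.06065068021416664), 4.130598068237305)
[[-0.338  0.941 -0.003]
 [ 0.941  0.338 -0.   ]
 [ 0.001 -0.003 -1.   ]] [-0.19  0.44  0.76  1.42 -0.3   1.4   0.91]
```

View pics/pr.png

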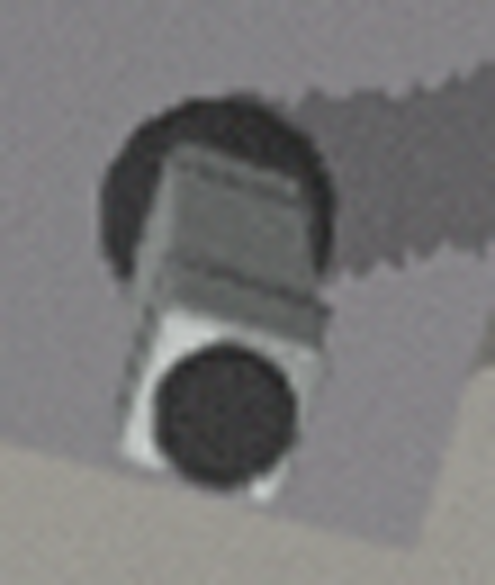

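The handle edge slopes about 15.5° in the image, so its yaw is about 4°, aligned with the stand. The cap is at (0.571,-0.235). I'll align, descend part way and check.

Converted, 0.05 m is 0.8, 0.0039 m is 0.0624, 0.142 rad / 2 = 0.071.

Request:
jog_arm --increments '{"finger_gap":[0.06, 0.06, 0.06, 0.06, 0.06, 0.06], "x":[0, 0, 0.0624, 0, 0, 0], "y":[0, 0, 0.0304, 0, 0, 0], "z":[0, 0, 0.48, 0.8, 0, 0], "rx":[0, 0, 0, 0, 0, 0], "ry":[0, 0, 0, 0, 0, 0], "rz":[0.071, 0.071, 0, 0, 0, 0]}'

```text
time: 7.05
tcp_pos: [0.5734, -0.2301, 0.1655]
tool_rot: [0.683, 0.73, 0.0, 0.0]
ft_force: [0.5, -0.2, 0.2]
gripper_width: 0.0599
gripper_force: 0.0
```

```bash
python3 -c "
from h import *
o=arm.observe(); print(o['tcp_pos'].round(4),R.from_quat(o['tool_rot']).as_matrix().round(3))"
```

```text
[ 0.5734 -0.2301  0.1655] [[-0.066  0.998  0.001]
 [ 0.998  0.066 -0.   ]
 [-0.     0.001 -1.   ]]
```

Converted, 0.03 m is 0.48, -0.005 m is -0.08.

Request:
jog_arm --increments '{"finger_gap":[0.06, 0.06, 0.06, 0.06, 0.06, 0.06], "x":[-0.08, 0, 0, 0, 0, 0], "y":[-0.0432, 0, 0, 0, 0, 0], "z":[0.32, 0.48, 0.312, 0, 0, 0], "rx":[0, 0, 0, 0, 0, 0], "ry":[0, 0, 0, 0, 0, 0], "rz":[0, 0, 0, 0, 0, 0]}'

```text
time: 7.8
tcp_pos: [0.5711, -0.2362, 0.096]
tool_rot: [0.684, 0.73, 0.0, 0.001]
ft_force: [1.0, -0.0, 0.7]
gripper_width: 0.0601
gripper_force: 0.0
```

Request:
jog_arm --increments '{"finger_gap":[0, 0, 0, 0, 0], "x":[0, 0, 0, 0, 0], "y":[0, 0, 0, 0, 0], "z":[0, 0, 0, 0, 0], "rx":[0, 0, 0, 0, 0], "ry":[0, 0, 0, 0, 0], "rz":[0, 0, 0, 0, 0]}' --clamp_n 60

```text
time: 8.43
tcp_pos: [0.5706, -0.2359, 0.0951]
tool_rot: [0.684, 0.73, 0.0, 0.0]
ft_force: [-0.3, -0.1, 4.3]
gripper_width: 0.013
gripper_force: 58.6
```

```bash
python3 -c "
from h import *
o=arm.observe(); print(o['tcp_pos'].round(4),o['ft_force'],R.from_quat(o['tool_rot']).as_matrix().round(3))"
```

```text
[ 0.5706 -0.2359  0.0951] [-0.32256963 -0.07003214  4.29963405] [[-0.065  0.998  0.   ]
 [ 0.998  0.065 -0.   ]
 [-0.     0.    -1.   ]]
```

Request:
jog_arm --increments '{"finger_gap":[0, 0, 0, 0, 0, 0], "x":[0, 0, 0, 0, 0, 0], "y":[0, 0, 0, 0, 0, 0], "z":[-0.32, -0.48, -0.64, -0.64, 0, 0], "rx":[0, 0, 0, 0, 0, 0], "ry":[0, 0, 0, 0, 0, 0], "rz":[0, 0, 0, 0, 0, 0]}'

```text
time: 9.18
tcp_pos: [0.5701, -0.2356, 0.2248]
tool_rot: [0.684, 0.73, 0.0, -0.0]
ft_force: [0.5, 0.3, -2.1]
gripper_width: 0.0134
gripper_force: 59.5
```

Converted, 0.0468 m is 0.7488, -0.0007 m is -0.0112, -0.1144 rad / 2 = -0.0572.

Request:
jog_arm --increments '{"finger_gap":[0, 0, 0, 0, 0, 0, 0, 0, 0, 0, 0, 0], "x":[0.7488, 0.7488, 0.7488, 0.7488, 0.7488, 0.7488, 0.7488, 0.7488, 0, 0, 0, 0], "y":[-0.0112, -0.0112, -0.0112, -0.0112, -0.0112, -0.0112, -0.0112, -0.0112, 0, 0, 0, 0], "z":[0, 0, 0, 0, 0, 0, 0, 0, 0, 0, 0, 0], "rx":[0, 0, 0, 0, 0, 0, 0, 0, -0.0572, -0.0572, -0.0572, 0], "ry":[0, 0, 0, 0, 0, 0, 0, 0, -0.0107, -0.0107, -0.0107, 0], "rz":[0, 0, 0, 0, 0, 0, 0, 0, 0, 0, 0, 0]}'

```text
time: 10.68
tcp_pos: [0.5377, 0.1381, 0.2228]
tool_rot: [0.672, 0.72, 0.102, 0.138]
ft_force: [-0.2, 0.8, -0.9]
gripper_width: 0.0134
gripper_force: 59.5
```

```bash
cat > go.py <<'E'
from h import *
import sys
pad=np.array([.587,.132,.051]); n=np.array([-.3396,.0408,.9397]); L=.0871
def rep(h,off=np.zeros(3)):
    o=arm.observe(); M=R.from_quat(o["tool_rot"]).as_matrix()
    tip=o["tcp_pos"]+M@(np.array([0,0,L])+off)
    ax=np.cross(M[:,2],-n); print("q",o["q"].round(2),"rot(tool)",(M.T@ax).round(4))
    print("shift(tool)",(M.T@(pad+n*h-tip)).round(4),"tip-pad",(tip-pad).round(4),"F.n",round(o["ft_force"]@n,2))
if __name__=="__main__": rep(float(sys.argv[1]))
E
python3 go.py .05
```

```text
q [-1.13  0.01  0.72  1.92  0.21  0.93 -0.43] rot(tool) [-0.004  -0.0015  0.    ]
shift(tool) [ 0.0019 -0.0114  0.0414] tip-pad [-0.02    0.0027  0.0899] F.n -0.72
```

Converted, 0.025 m is 0.4, -0.0114 m is -0.1824, -0.004 rad / 2 = -0.002.

Request:
jog_arm --increments '{"finger_gap":[0, 0, 0, 0, 0, 0], "x":[0.0304, 0, 0, 0, 0, 0], "y":[-0.1824, 0, 0, 0, 0, 0], "z":[0.32, 0.4, 0.256, 0, 0, 0], "rx":[-0.002, 0, 0, 0, 0, 0], "ry":[-0.0008, 0, 0, 0, 0, 0], "rz":[0, 0, 0, 0, 0, 0]}'

```text
time: 11.42
tcp_pos: [0.551, 0.1361, 0.1643]
tool_rot: [0.673, 0.718, 0.104, 0.142]
ft_force: [-0.6, -0.7, -0.9]
gripper_width: 0.0135
gripper_force: 59.5
```

```bash
python3 go.py .03
python3 - <<'E'
from h import *
import pickle
for n in("wrist","scene","top"):
    c=arm.camera(n); save(c,"h_"+n); pickle.dump(c,open(f"h_{n}.pkl","wb"))
a=cv2.imread("pics/h_wrist.png");b=cv2.imread("pics/h_scene.png")[130:230,220:380];t=cv2.imread("pics/h_top.png")[140:240,200:320]
out=np.zeros((590,800,3),np.uint8); out[:250,:400]=cv2.resize(a,(400,250)); out[:250,400:]=cv2.resize(b,(400,250)); out[255:590,:402]=cv2.resize(t,(402,335))
out[255:555,405:795]=cv2.resize(a[180:330,240:435],(390,300))
cv2.imwrite("pics/h.png",out)
E
```

```text
q [-1.09  0.12  0.74  1.98  0.12  0.77 -0.38] rot(tool) [ 0.0045  0.0008 -0.    ]
shift(tool) [ 0.0011 -0.005   0.0018] tip-pad [-0.0061  0.0005  0.0316] F.n -0.62
```

View pics/h.png

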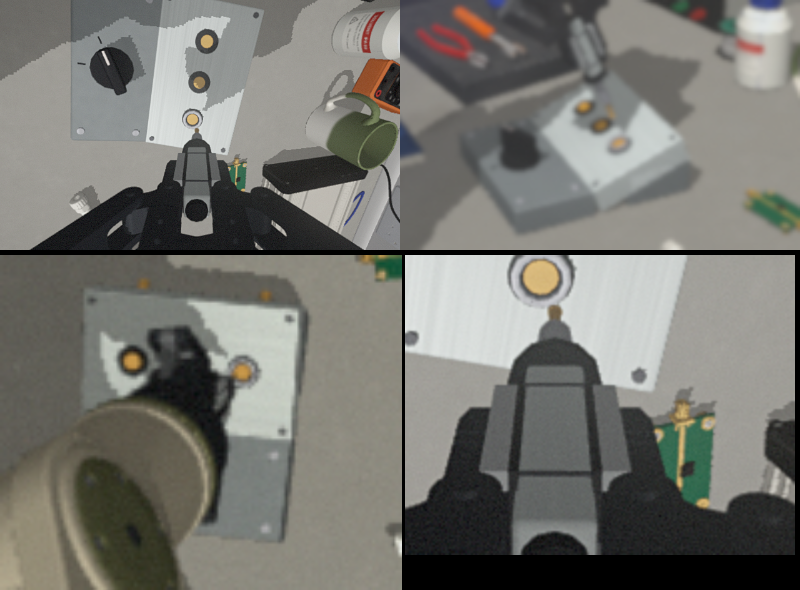

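The wrist view shows the pin tip at about (315,207) and the ringed pad at (311,191) in full-image pixels. I'll compare with the model.

```bash
python3 - <<'E'
from cons import *
from go import *
import pickle
c=pickle.load(open("h_wrist.pkl","rb"))
ce,a=gold(c,(290,345,50,203)); print("pads",ce.round(1).tolist(),a,onplane(c,ce,.051).round(4).tolist())
def proj(c,p):
    V=np.array(c["view"]); return cv2.projectPoints(np.array(p,float).reshape(-1,1,3),cv2.Rodrigues(V[:3,:3])[0],V[:3,3],K(c),np.array(c["dist_coeffs"]))[0].reshape(-1,2)
o=arm.observe(); M=R.from_quat(o["tool_rot"]).as_matrix(); print(o["tcp_pos"].round(4)); rep(.03)
for z in(0,.0691,.0846,.0871): print("axis z",z,proj(c,o["tcp_pos"]+M@[0,0,z]).round(1))
print("dx5mm",proj(c,o["tcp_pos"]+M@[.005,0,.0871]))
# narrow crop view pin
cv2.imwrite("pics/pin.png",cv2.resize(c["color"][195:235,290:345][...,::-1],None,fx=10,fy=10,interpolation=cv2.INTER_CUBIC))
E
```

```text
pads [[330.7, 65.9], [318.4, 131.8], [307.5, 190.7]] [347 269 247] [[0.5972, 0.2196, 0.051], [0.5921, 0.1758, 0.051], [0.587, 0.1321, 0.051]]
[0.5507 0.1362 0.1641]
q [-1.09  0.11  0.74  1.98  0.12  0.77 -0.38] rot(tool) [ 0.0045  0.0006 -0.    ]
shift(tool) [ 0.001  -0.0046  0.0016] tip-pad [-0.0063  0.0006  0.0314] F.n -1.1
axis z 0 [[313.2 278.3]]
axis z 0.0691 [[313.7 217. ]]
axis z 0.0846 [[313.8 208.1]]
axis z 0.0871 [[313.8 206.8]]
dx5mm [[313.7975535  199.57818282]]
```

View pics/pin.png

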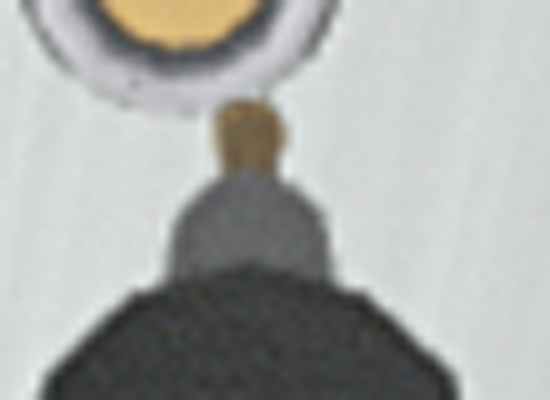

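Tip and nose project within 1 px of the model, and the pad position is reconfirmed. I'll approach to a 5 mm gap.

Converted, 0.014 m is 0.224, -0.0046 m is -0.0736, 0.0045 rad / 2 = 0.0023.

Request:
jog_arm --increments '{"finger_gap":[0, 0, 0, 0, 0, 0, 0], "x":[0.016, 0, 0, 0, 0, 0, 0], "y":[-0.0736, 0, 0, 0, 0, 0, 0], "z":[0, 0.192, 0.224, 0, 0, 0, 0], "rx":[0.0023, 0, 0, 0, 0, 0, 0], "ry":[0.0003, 0, 0, 0, 0, 0, 0], "rz":[0, 0, 0, 0, 0, 0, 0]}'

```text
time: 12.45
tcp_pos: [0.5552, 0.1357, 0.1378]
tool_rot: [0.673, 0.719, 0.103, 0.14]
ft_force: [0.1, -0.7, -1.4]
gripper_width: 0.0133
gripper_force: 59.5
```

```bash
python3 go.py .005
```

```text
q [-1.06  0.17  0.73  1.99  0.07  0.71 -0.33] rot(tool) [-0.0001  0.0003 -0.    ]
shift(tool) [0.0001 0.0004 0.0004] tip-pad [-0.0022  0.0001  0.005 ] F.n -1.39
```

Converted, 0.003 m is 0.048, 0.0024 m is 0.0384.

Request:
jog_arm --increments '{"finger_gap":[0, 0, 0, 0, 0, 0, 0, 0], "x":[0, 0, 0, 0, 0, 0, 0, 0], "y":[0, 0, 0, 0, 0, 0, 0, 0], "z":[0.048, 0.048, 0.048, 0.0384, 0, 0, 0, 0], "rx":[0, 0, 0, 0, 0, 0, 0, 0], "ry":[0, 0, 0, 0, 0, 0, 0, 0], "rz":[0, 0, 0, 0, 0, 0, 0, 0]}'

```text
time: 13.45
tcp_pos: [0.559, 0.1351, 0.1269]
tool_rot: [0.673, 0.719, 0.102, 0.14]
ft_force: [-0.9, 0.5, 0.6]
gripper_width: 0.0132
gripper_force: 59.6
```

```bash
python3 go.py -.006
python3 - <<'E'
from cons import *
import pickle
F=[]
for i in range(6): c=arm.camera("wrist"); F.append(arm.observe()["ft_force"])
print(np.mean(F,0).round(2),np.mean(F,0)@[-.3396,.0408,.9397],np.std(F,0).round(2)); pickle.dump(c,open("f.pkl","wb"))
cv2.imwrite("pics/f.png",cv2.resize(c["color"][160:240,260:370][...,::-1],None,fx=7,fy=7,interpolation=cv2.INTER_CUBIC))
E
python3 go.py -.006
```

```text
q [-1.05  0.2   0.73  2.    0.04  0.68 -0.31] rot(tool) [-0.0003  0.0006 -0.    ]
shift(tool) [ 0.0002  0.0006 -0.0001] tip-pad [ 0.0015 -0.0005 -0.006 ] F.n 0.91
[-0.39  0.5   0.79] 0.8925994170766313 [0.37 0.42 0.33]
q [-1.05  0.2   0.73  2.    0.04  0.68 -0.31] rot(tool) [-0.0004  0.0007  0.    ]
shift(tool) [ 0.0002  0.0007 -0.0002] tip-pad [ 0.0015 -0.0005 -0.006 ] F.n 0.94
```

View pics/f.png

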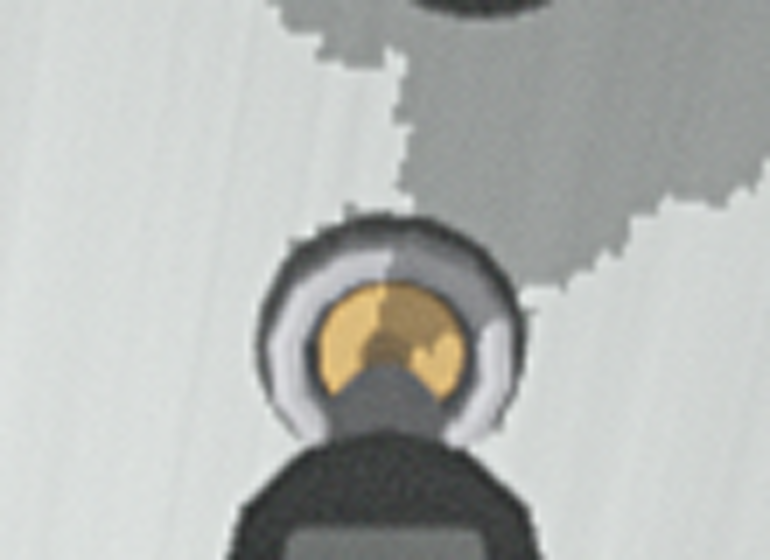

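The picture shows the pin tip at (385,345), centred on the brass disc inside the ring. The nose sits above the ring. Contact force rose by about 2 N, which matches the pin being 6 mm in.

```bash
python3 -c "
from rig import arm
print(arm.finish_job())"
```

```text
the job is handed in; nothing more can be done
None
```

I turned the knob clockwise into its second position, then handed the job in with the probe held square on the ringed pad, its pin about half in (about 2 N, 6 mm), at about 14 s of the 54 s allowed.

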